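# Mix a sample jar and clamp it on the shaker

### The job

Mix the settled sample in the large lidded jar by tipping it right over, lid down, then stand it upright in the V-shaped rest on the shaker platform and let go of it. Then swing the shaker's spring-loaded clamp arm, the one with the upright handle, back past its last ratchet click until its rubber roller squeezes the jar firmly into the rest. The ratchet alone leaves the jar loose, so finish still holding the arm squeezed up, so that I can tighten the locking knob, and leave the other things on the bench where they are.

Things in the scene. Friction and masses are not known exactly. Their poses are not given: they have to be found in the camera images.
- jar: The sample jar: closed wide-mouth jar of white plastic with white ribbed lid and a blank paper label, the largest jar on the bench. Straight round body 62 mm in diameter up to 70 mm, lid 58 mm in diameter, 105 mm tall in all; about 0.22 to 0.37 kg, centre of mass about 52 mm up. Starts upright in the tray. Origin: centre of its underside; z is its axis, towards the lid.
- tray: White open sorting tray, 300 x 340 mm, 48 mm high, floor 5 mm thick, fixed to the bench. Origin: centre of its underside, x and y along its sides. The jar starts in its left (+y) half.
- shaker: Platform shaker, switched off, fixed: white housing with a flat black platform 280 (x) x 270 (y) mm, whose top is 90 mm above the bench. Origin: centre of its underside; x points away from the front panel with the two knobs. On the platform stand the V-rest and the ratchet clamp.
- jar_seat (a point): Point on the platform's top where the jar's axis lies when fully home in the V-rest; axes as the shaker's. The V-rest: two upright plates 36 mm high, 50 mm wide, at 45 degrees, on the far (+x) side of this point, open towards -x: the jar may be set down up to about 20 mm in front (-x) of the seat and the roller pushes it home.
- clamp_hinge (a point): Vertical hinge axis of the clamp arm, at the platform's top: 65 mm in front (-x) and 85 mm to the left (+y) of jar_seat in the shaker's axes. A black locking knob (44 mm over its lobes, top 69 mm above the platform) sits on it, for the person to tighten.
- clamp_handle (a point): Middle of the grip part of the arm's handle: an upright black round post, 16 mm in diameter, from 42 to 86 mm above the platform, at the free end of the clamp arm, 165 mm from the hinge axis. This point is 66 mm above the platform. It may be gripped from above or pushed.
- clamp_pivot (a joint): Angle of the clamp arm, rad: 0 fully open (arm turned 0.65 rad clockwise, seen from above, from square across the platform, handle at the front), growing counter-clockwise as the handle swings away from the front panel; stop at 0.74. Starts at 0, or held by the pawl at the first click (about 0.26). At about 0.65 the roller touches a fully seated jar.
- clamp_arm: The clamp arm: aluminium bar 12 mm wide, its top 42 mm above the platform, carrying roller and handle. Origin on the hinge axis at the platform's top; the bar runs along its own -y, and its own +x is the side of the roller. The shaker's axes turned by (joint value - 0.65 rad) about z.
- clamp_roller: Upright black rubber roller on the arm, 24 mm in diameter, 17 to 51 mm above the platform, 85 mm from the hinge along the bar and 22 mm in front of it (the body's origin lies on the hinge axis). Sprung: it gives 8 mm towards the bar, pressing with 2 N at first and 2 N more for each mm; at joint value 0.70 about 10 N on the jar, about 9 N at the handle in all.
- vial: Bystander: small white vial with black cap, 30 mm in diameter, 60 mm tall, in the tray. Origin under its centre.
- petri_dish: Bystander: clear dish, 92 mm in diameter, 15 mm high, in the tray. Origin under its centre.
- forceps: Bystander: steel forceps, 128 mm long, lying in the tray at its far side. Origin at its middle, x along it.
- small_jar: Bystander: small white jar with black lid, 48 mm in diameter, 70 mm tall, on the bench. Origin under its centre.
- wash_bottle: Bystander: white wash bottle with grey bent spout, 64 mm in diameter, 195 mm tall, on the bench. Origin under its centre.
- pail: Bystander: white pail, 184 mm in diameter, 165 mm tall, on the bench to the left of the shaker. Origin under its centre.
- brush: Bystander: small wooden brush lying on the bench to the left, before the shaker, 165 mm long. Origin near its middle, x along it.
- pawl: Small sprung steel pawl, 30 mm long, 10 mm high, lying against the toothed wheel at the foot of the hinge. It has clicked by clamp_pivot values 0.29, 0.44 and last 0.59; let go, the arm swings back only to about 0.03 below the last click made. A spring opens the arm: 2 N at the handle when open, 4 N when closed. Origin: the pawl's own pivot, on the platform.
There are look-alikes about, which are no part of the job. What is shaped like the jar but brown or purple is not meant.

How it is judged:
By the outcome, as a careful person would: the job done as asked, in the order asked, and still so for the second after the job is handed in, while the arm keeps its last pose, push and grip.
It also fails if it takes over 64 s, if anything falls off the work surface, if the arm or the gripper's body presses on something with over 40 N, if the wrist force passes 120 N, or if a joint passes its speed limit or range.

### The arm

A 7-joint arm with a two-finger parallel gripper is mounted at the origin on the work surface. World frame = base frame: x ahead of the robot, y to its left, z up, the work surface at z = 0. Lengths are in m, angles in rad, forces in N, time in s.
With the tool pointing down it reaches from about 0.425 to 0.925 m from the base axis. Payload 6.8 kg.
Tool frame: the origin (TCP) lies on the centre line of the jaws, within the pads' length; the fingertips stand 19 mm ahead of it and the grasp point (between the pads) is the TCP; z points along the fingers, y is the line along which they close (so a half turn about z gives the same grasp; the last joint's range is limited). The gripper opens to 85 mm and grips with 20 to 120 N. Pads are 22 mm wide; open, the fingers measure 114 mm over their backs; the gripper's body (76 mm by 85 mm) begins 54 mm behind the grasp point. The pads swing forward as they close: fully open they stand 13 mm farther back than shut.
Start: joints at [-1.221, 0.477, 0.022, 1.555, -0.011, 1.109, -0.083], TCP at [0.298, 0.606, 0.25] pointing down, gripper open.
Joint ranges: [-2.96, 2.96], [-0.34, 2.1], [-1.41, 1.46], [0.24, 2.44], [-1.37, 4.51], [0.17, 1.92], [-2.96, 2.96]. Speed limits (rad/s): [2.39, 2.39, 3.14, 3.14, 3.14, 3.14, 3.14].

### API

Orientations are given as a rotation vector (axis times angle).
In Python, from bench import r gives the robot as it stands. The module is installed in compiled form; this text tells all that it offers.
- The arm moves only by the tool arm_command, never from a script. Its argument "rows" is a list of rows, each an object of numbers: "fingers": the opening, from -1 (shut) to 1 (fully open); "x", "y", "z": the shift along the tool's x, y, z in m; "ax", "ay", "az": the turn, a rotation vector about the tool's x, y, z in degrees. In form: [{"fingers": .., "x": .., "y": .., "z": .., "ax": .., "ay": .., "az": ..}, ...]. A call has 1 to 10 rows; each row shifts and turns the commanded pose from where the row before left it, along the tool's axes as they then stand; what a row does not reach is not made up. A row lasts 1/12 s, in which the tool goes at most 41.7 mm and 7.16 degrees, less where a joint would pass 70% of its speed; a pose out of reach is approached as far as the arm can. A call is refused whole if a number of a shift passes 0.0417 or a number of a turn 7.16, either way. A call with a gripper value outside its range is refused whole. The fingers move at their own pace and stop on an object; "grip_force" is the grip in N (left out, the last holds). Time passes only in rows, so rows that do not move let the fingers close. It gives the time, the measured TCP pose, the force, the opening and the grip force at its end, in the units of the state.
- r.get_obs(): the state, without advancing time (a new reading comes with each control period).
- r.grab_frame(name): name is "scene" or "top"; returns a dict with "frame" (384x512x3 uint8, red, green, blue), "depth" (384x512 float32, m along the optical axis (not along the pixel's ray), 0 where there is no reading), "K" (3x3 intrinsics, pixels), "world_from_camera" (4x4, takes a point from camera to world coordinates). Camera axes: x right, y down, z forward; pixel columns grow to the right and rows downward; lengths in m; the calibration is good to about 2 mm. A picture is of the moment at which its call begins.
- r.hand_in(): hands the job in; it is judged then, once.
The state is a dict: "clock": time; "joints": joint angles; "qvel": joint speeds; "tau": joint torques, N m; "tcp_pos": TCP position; "orientation": TCP orientation; "contact_force": force on the tool from outside, world axes, zero at the start; "moment": the same for the moment, N m; "grip_width": finger opening in m; "gripper_force": force on a finger pad.
Only numpy, scipy, OpenCV 4.12 (cv2) and the standard library are available. Lean on these libraries where they do the work, as an engineer would, in place of code of your own. Each camera call takes 0.05 s, during which the arm holds its last target. There are 200 camera calls.

## Working session

There is one attempt and no reset: what is moved stays moved. The work goes in short steps, Python scripts to look and compute and a tool call to move; the robot and the scene stay as the last step left them, time stands still between calls to the robot, and variables do not carry over. Pictures are saved under pics/ and viewed, at most 10 in all, crops included, and the job is handed in when it is done.

Besides the shell and the picture viewer there is one more tool, called after "Request:" as name(argument=value, ...), one argument or row to a line, values as JSON. arm_command: Moves the arm, as the interface text tells. Its arguments: {"type":"object","properties":{"rows":{"type":"array"},"grip_force":{"type":"number"}},"required":["rows"]}

```bash
mkdir -p pics; cat > h.py <<'E'
import numpy as np, cv2
from bench import r
def grab(n,save=None):
    f=r.grab_frame(n)
    if save: cv2.imwrite('pics/'+save,f['frame'][:,:,::-1])
    return f
def cloud(f):
    d=f['depth'];K=f['K'];v,u=np.indices(d.shape)
    p=np.stack([(u-K[0,2])/K[0,0]*d,(v-K[1,2])/K[1,1]*d,d],-1)
    T=f['world_from_camera'];P=p@T[:3,:3].T+T[:3,3];P[d==0]=np.nan
    return P
E
python3 - <<'E'
from h import *
for n in('scene','top'):
    f=grab(n,n+'0.png');np.savez('/tmp/%s.npz'%n,**f);print(f['K'].tolist(),f['world_from_camera'].round(3).tolist())
o=r.get_obs();print({k:np.round(v,3).tolist() for k,v in o.items()})
E
```

```text
[[390.89850076428803, 0.0, 251.22261005604236], [0.0, 390.89850076428803, 193.64587959845028], [0.0, 0.0, 1.0]] [[0.862, 0.308, -0.403, 1.023], [0.507, -0.517, 0.689, -0.681], [0.004, -0.798, -0.602, 0.803], [0.0, 0.0, 0.0, 1.0]]
[[409.7420362522347, 0.0, 258.23406269037775], [0.0, 409.7420362522347, 191.87504004200292], [0.0, 0.0, 1.0]] [[-0.003, -0.993, 0.12, 0.374], [-1.0, 0.004, 0.011, 0.082], [-0.012, -0.12, -0.993, 1.693], [0.0, 0.0, 0.0, 1.0]]
{'clock': 0.1, 'joints': [-1.221, 0.478, 0.022, 1.556, -0.011, 1.109, -0.083], 'qvel': [0.0, -0.002, -0.001, -0.004, 0.001, -0.001, -0.0], 'tau': [0.003, -59.776, 1.613, -28.195, 0.013, 0.005, 0.0], 'tcp_pos': [0.298, 0.605, 0.249], 'orientation': [-0.713, -3.059, 0.002], 'contact_force': [0.105, -0.575, 0.391], 'moment': [-0.015, -0.057, -0.034], 'gripper_force': 0.0, 'grip_width': 0.085}
```

View pics/scene0.png

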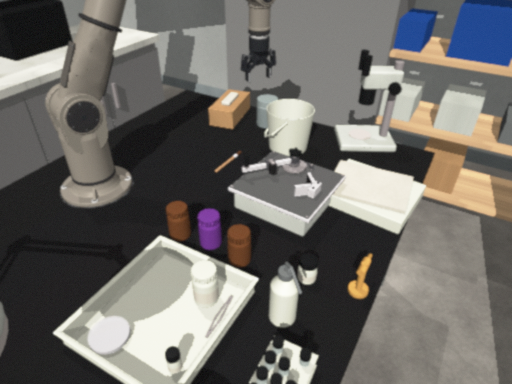

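View pics/top0.png

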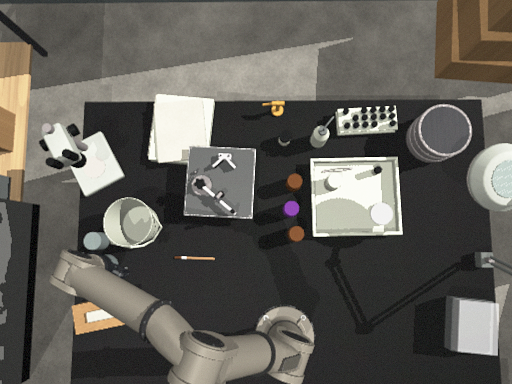

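The scene view shows the jar in the tray at (204,283). The shaker has its V-rest at (310,187), the hinge knob at (295,157) and the clamp arm running to (250,168). In the top view the jar is at (335,180), the V-rest at (222,160), the hinge at (202,184) and the handle at about (233,209). I'll zoom in on these and measure them.

```bash
python3 - <<'E'
from h import *
t=np.load('/tmp/top.npz');s=np.load('/tmp/scene.npz')
a=cv2.resize(t['frame'][140:225,175:265],None,fx=4.4,fy=4.4,interpolation=2)
b=cv2.resize(s['frame'][135:235,220:350],None,fx=3.3,fy=3.74,interpolation=2)
b=cv2.resize(b,(429,374));a=cv2.resize(a,(371,374));cv2.imwrite('pics/crop.png',np.hstack([a,b])[:,:,::-1])
for n,f in(('top',t),('scene',s)):
    P=cloud(f);z=P[...,2];x=P[...,0];y=P[...,1]
    def rep(name,m):
        q=P[m]; 
        if len(q): print(n,name,len(q),'mean',q.mean(0).round(4),'min',q.min(0).round(3),'max',q.max(0).round(3), 'mid',((np.percentile(q,2,0)+np.percentile(q,98,0))/2).round(4))
    inT=(y<-0.1)&(y>-.5)&(x>.2)&(x<.75)
    rep('tray/jar>80',inT&(z>.09)&(z<.13)&(f['frame'].min(2)>110))
    plat=(z>.083)&(z<.097)&(x>.25)&(x<.8)&(y>0)&(y<.45)
    rep('plat',plat)
    if plat.sum()>50: print(cv2.minAreaRect(P[plat][:,:2].astype(np.float32)))
    rim=inT&(z>.04)&(z<.055)&(f['frame'].min(2)>110)
    rep('rim',rim); print(cv2.minAreaRect(P[rim][:,:2].astype(np.float32)))
    sh=(x>.25)&(x<.75)&(y>0.02)&(y<.38)
    for lo,hi in((.12,.128),(.128,.136),(.138,.15),(.15,.165),(.165,.185)): rep((lo,hi),sh&(z>lo)&(z<hi))
E
```

```text
top tray/jar>80 187 mean [ 0.6118 -0.1992  0.1092] min [ 0.584 -0.228  0.092] max [ 0.64  -0.172  0.12 ] mid [ 0.6125 -0.1997  0.1068]
top plat 3804 mean [0.6109 0.2454 0.0899] min [0.469 0.112 0.083] max [0.76  0.393 0.097] mid [0.612  0.251  0.0899]
((0.6130669116973877, 0.25193917751312256), (0.27029260993003845, 0.2803812325000763), 86.81847381591797)
top rim 1033 mean [ 0.5563 -0.296   0.0477] min [ 0.399 -0.472  0.04 ] max [ 0.716 -0.113  0.055] mid [ 0.5571 -0.292   0.0476]
((0.5579193234443665, -0.29263395071029663), (0.31593355536460876, 0.3576158285140991), 0.9465362429618835)
top (0.12, 0.128) 109 mean [0.6584 0.2396 0.1241] min [0.479 0.185 0.12 ] max [0.719 0.317 0.128] mid [0.6035 0.25   0.1239]
top (0.128, 0.136) 106 mean [0.5603 0.2513 0.1317] min [0.482 0.188 0.128] max [0.709 0.319 0.136] mid [0.5898 0.2503 0.1319]
top (0.138, 0.15) 47 mean [0.5461 0.249  0.1428] min [0.482 0.191 0.138] max [0.596 0.321 0.15 ] mid [0.5327 0.2529 0.1439]
top (0.15, 0.165) 75 mean [0.5949 0.319  0.1573] min [0.553 0.237 0.15 ] max [0.615 0.343 0.163] mid [0.5856 0.2927 0.1569]
top (0.
[... 650 characters left out ...]
, (0.31757137179374695, 0.35887831449508667), 0.8341832160949707)
scene (0.12, 0.128) 288 mean [0.629  0.2422 0.1238] min [0.478 0.19  0.12 ] max [0.719 0.339 0.128] mid [0.6021 0.2562 0.124 ]
scene (0.128, 0.136) 185 mean [0.5631 0.2541 0.1319] min [0.478 0.186 0.128] max [0.701 0.33  0.136] mid [0.591  0.2542 0.132 ]
scene (0.138, 0.15) 90 mean [0.5559 0.2566 0.143 ] min [0.485 0.191 0.138] max [0.613 0.334 0.15 ] mid [0.5482 0.259  0.1436]
scene (0.15, 0.165) 109 mean [0.5757 0.2943 0.1583] min [0.485 0.191 0.151] max [0.616 0.342 0.165] mid [0.5493 0.2658 0.1574]
scene (0.165, 0.185) 24 mean [0.4913 0.1961 0.1741] min [0.481 0.19  0.167] max [0.498 0.205 0.181] mid [0.4897 0.197  0.1743]
```

View pics/crop.png

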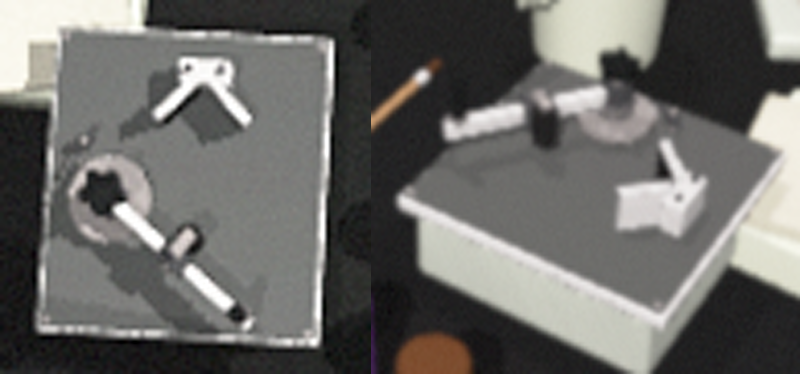

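The crops show the arm fully open (joint near 0). The knob is at about (0.597, 0.321), the handle at (0.490, 0.197), and the V-rest opens towards the robot. The shaker's yaw is about -3.2°, and the jar axis is at (0.612, -0.200). I'll start moving across above the bench.

Request:
arm_command(
  rows=[
    {"fingers": 1, "x": -0.0274, "y": -0.0295},
    {"fingers": 1, "x": -0.0274, "y": -0.0295},
    {"fingers": 1, "x": -0.0274, "y": -0.0295},
    {"fingers": 1, "x": -0.0274, "y": -0.0295},
    {"fingers": 1, "x": -0.0274, "y": -0.0295},
    {"fingers": 1, "x": -0.0274, "y": -0.0295},
    {"fingers": 1, "x": -0.0274, "y": -0.0295},
    {"fingers": 1, "x": -0.0274, "y": -0.0295},
    {"fingers": 1, "x": -0.0274, "y": -0.0295},
    {"fingers": 1, "x": -0.0274, "y": -0.0295},
  ],
)

```text
validation failed for argument at $.ro...
```

Request:
arm_command(
  rows=[
    {"fingers": 1, "x": -0.0274, "y": -0.0295},
    {"fingers": 1, "x": -0.0274, "y": -0.0295},
    {"fingers": 1, "x": -0.0274, "y": -0.0295},
    {"fingers": 1, "x": -0.0274, "y": -0.0295},
    {"fingers": 1, "x": -0.0274, "y": -0.0295},
    {"fingers": 1, "x": -0.0274, "y": -0.0295},
    {"fingers": 1, "x": -0.0274, "y": -0.0295},
    {"fingers": 1, "x": -0.0274, "y": -0.0295},
    {"fingers": 1, "x": -0.0274, "y": -0.0295},
    {"fingers": 1, "x": -0.0274, "y": -0.0295},
  ],
)

```text
validation failed for argument at $.ro...
```

Request:
arm_command(
  rows=[
    {"fingers": 1, "az": -4},
    {"fingers": 1, "az": -4.2},
    {"fingers": 1, "ay": -7.14},
    {"fingers": 1, "ay": -7.14},
    {"fingers": 1, "ay": -7.14},
    {"fingers": 1, "ay": -7.14},
    {"fingers": 1, "ay": -7.14},
    {"fingers": 1, "ay": -7.14},
    {"fingers": 1, "ay": -7.14},
    {"fingers": 1},
  ],
)

```text
validation failed for argument at $.ro...
```

```bash
cat >> h.py <<'E'
from scipy.spatial.transform import Rotation as Rot
def state():
    o=r.get_obs();R=Rot.from_rotvec(o['orientation']).as_matrix();p=np.array(o['tcp_pos'])
    print('t',round(o['clock'],2),'p',p.round(4),'q',np.round(o['joints'],3),'\nx',R[:,0].round(3),'y',R[:,1].round(3),'z',R[:,2].round(3),'F',np.round(o['contact_force'],1),'w',round(o['grip_width'],4),'g',round(o['gripper_force'],1))
    return o,R,p
def togo(G):
    o,R,p=state(); print('tool shift to',G,(R.T@(np.array(G)-p)).round(4))
E
python3 - <<'E'
from h import *
togo([.6125,-.1997,.063])
t=np.load('/tmp/top.npz');s=np.load('/tmp/scene.npz')
Q=np.vstack([cloud(f).reshape(-1,3) for f in(t,s)])
k=Q[(Q[:,2]>.15)&(Q[:,2]<.165)&(np.hypot(Q[:,0]-.597,Q[:,1]-.321)<.028)]
print('knob',((k.min(0)+k.max(0))/2).round(4),np.median(k,0).round(4),k.min(0),k.max(0))
v=Q[(Q[:,2]>.118)&(Q[:,2]<.130)&(Q[:,0]>.64)&(Q[:,0]<.74)&(Q[:,1]>.15)&(Q[:,1]<.3)]
print('V',v.min(0),v.max(0))
c,sn=np.cos(-.056),np.sin(-.056);L=(v[:,:2]-[.657,.2325])@np.array([[c,-sn],[sn,c]])
print(len(L),'V in shaker axes about guess',L.min(0),L.max(0))
for a in(-1,1):
    m=(a*L[:,1]>.008)&(L[:,0]<.045);print(a,np.sort((L[m,0]+a*L[m,1])/2**.5).round(4)[[0,len(L[m])//4,len(L[m])//2,-1]])
E
```

```text
t 0.1 p [0.2981 0.6051 0.2495] q [-1.221  0.478  0.022  1.556 -0.011  1.109 -0.083] 
x [-0.897  0.442 -0.   ] y [ 0.442  0.897 -0.002] z [-0.001 -0.001 -1.   ] F [ 0.1 -0.6  0.4] w 0.0852 g 0.0
tool shift to [0.6125, -0.1997, 0.063] [-0.6376 -0.5827  0.1875]
knob [0.5953 0.3236 0.1569] [0.5969 0.3211 0.159 ] [0.57486714 0.30464495 0.15060071] [0.61563763 0.34250042 0.16318043]
V [0.66037426 0.18612003 0.11806905] [0.71937236 0.28001339 0.12987775]
300 V in shaker axes about guess [ 0.0050081  -0.04567338] [0.06254141 0.04808402]
-1 [0.0254 0.0328 0.0359 0.0456]
1 [0.0315 0.0339 0.0369 0.0499]
```

Request:
arm_command(
  rows=[
    {"fingers": 1, "x": -0.0274, "y": -0.0295, "z": 0, "ax": 0, "ay": 0, "az": 0},
    {"fingers": 1, "x": -0.0274, "y": -0.0295, "z": 0, "ax": 0, "ay": 0, "az": 0},
    {"fingers": 1, "x": -0.0274, "y": -0.0295, "z": 0, "ax": 0, "ay": 0, "az": 0},
    {"fingers": 1, "x": -0.0274, "y": -0.0295, "z": 0, "ax": 0, "ay": 0, "az": 0},
    {"fingers": 1, "x": -0.0274, "y": -0.0295, "z": 0, "ax": 0, "ay": 0, "az": 0},
    {"fingers": 1, "x": -0.0274, "y": -0.0295, "z": 0, "ax": 0, "ay": 0, "az": 0},
    {"fingers": 1, "x": -0.0274, "y": -0.0295, "z": 0, "ax": 0, "ay": 0, "az": 0},
    {"fingers": 1, "x": -0.0274, "y": -0.0295, "z": 0, "ax": 0, "ay": 0, "az": 0},
    {"fingers": 1, "x": -0.0274, "y": -0.0295, "z": 0, "ax": 0, "ay": 0, "az": 0},
    {"fingers": 1, "x": -0.0274, "y": -0.0295, "z": 0, "ax": 0, "ay": 0, "az": 0},
  ],
  grip_force=60,
)

```text
clock: 0.93
tcp_pos: [0.4137, 0.2177, 0.2502]
orientation: [-0.713, -3.059, 0.0]
contact_force: [0.1, -0.2, 0.8]
grip_width: 0.0853
gripper_force: 0.0
```

```bash
python3 -c "
from h import *
state()"
```

```text
t 0.93 p [0.4137 0.2177 0.2502] q [-0.776  0.13   0.173  2.043 -0.027  0.971  0.525] 
x [-0.897  0.442  0.   ] y [ 0.442  0.897 -0.   ] z [-0.  0. -1.] F [ 0.1 -0.2  0.8] w 0.0853 g 0.0
```

Request:
arm_command(
  rows=[
    {"fingers": 1, "x": -0.0274, "y": -0.0295, "z": 0, "ax": 0, "ay": 0, "az": 0},
    {"fingers": 1, "x": -0.0274, "y": -0.0295, "z": 0, "ax": 0, "ay": 0, "az": 0},
    {"fingers": 1, "x": -0.0274, "y": -0.0295, "z": 0, "ax": 0, "ay": 0, "az": 0},
    {"fingers": 1, "x": -0.0274, "y": -0.0295, "z": 0, "ax": 0, "ay": 0, "az": 0},
    {"fingers": 1, "x": -0.0274, "y": -0.0295, "z": 0, "ax": 0, "ay": 0, "az": 0},
    {"fingers": 1, "x": -0.0274, "y": -0.0295, "z": 0, "ax": 0, "ay": 0, "az": 0},
    {"fingers": 1, "x": -0.0274, "y": -0.0295, "z": 0, "ax": 0, "ay": 0, "az": 0},
    {"fingers": 1, "x": -0.0274, "y": -0.0295, "z": 0, "ax": 0, "ay": 0, "az": 0},
    {"fingers": 1, "x": -0.0274, "y": -0.0295, "z": 0, "ax": 0, "ay": 0, "az": 0},
    {"fingers": 1, "x": -0.0274, "y": -0.0295, "z": 0, "ax": 0, "ay": 0, "az": 0},
  ],
)

```text
clock: 1.77
tcp_pos: [0.5291, -0.1678, 0.2501]
orientation: [-0.712, -3.059, -0.0]
contact_force: [1.8, 0.6, 0.4]
grip_width: 0.0855
gripper_force: 0.0
```

Request:
arm_command(
  rows=[
    {"fingers": 1, "x": 0, "y": 0, "z": 0, "ax": 0, "ay": 0, "az": -4},
    {"fingers": 1, "x": 0, "y": 0, "z": 0, "ax": 0, "ay": 0, "az": -4.2},
    {"fingers": 1, "x": 0, "y": 0, "z": 0, "ax": 0, "ay": -7.14, "az": 0},
    {"fingers": 1, "x": 0, "y": 0, "z": 0, "ax": 0, "ay": -7.14, "az": 0},
    {"fingers": 1, "x": 0, "y": 0, "z": 0, "ax": 0, "ay": -7.14, "az": 0},
    {"fingers": 1, "x": 0, "y": 0, "z": 0, "ax": 0, "ay": -7.14, "az": 0},
    {"fingers": 1, "x": 0, "y": 0, "z": 0, "ax": 0, "ay": -7.14, "az": 0},
    {"fingers": 1, "x": 0, "y": 0, "z": 0, "ax": 0, "ay": -7.14, "az": 0},
    {"fingers": 1, "x": 0, "y": 0, "z": 0, "ax": 0, "ay": -7.14, "az": 0},
    {"fingers": 1, "x": 0, "y": 0, "z": 0, "ax": 0, "ay": 0, "az": 0},
  ],
)

```text
clock: 2.6
tcp_pos: [0.5248, -0.1786, 0.2496]
orientation: [0.418, 2.486, -0.19]
contact_force: [-1.3, -0.7, -0.4]
grip_width: 0.0852
gripper_force: 0.0
```

```bash
python3 -c "
from h import *
togo([.6125,-.1997,.063])"
```

```text
t 2.6 p [ 0.5248 -0.1786  0.2496] q [-0.229  0.04   0.369  2.309  0.664  0.229  0.765] 
x [-0.768  0.253 -0.589] y [ 0.339  0.94  -0.039] z [ 0.544 -0.23  -0.807] F [-1.3 -0.7 -0.4] w 0.0852 g 0.0
tool shift to [0.6125, -0.1997, 0.063] [0.0373 0.0172 0.2031]
```

Request:
arm_command(
  rows=[
    {"fingers": 1, "x": 0.0141, "y": 0.0033, "z": 0.0289, "ax": 0, "ay": 0, "az": 0},
    {"fingers": 1, "x": 0.0141, "y": 0.0033, "z": 0.0289, "ax": 0, "ay": 0, "az": 0},
    {"fingers": 1, "x": 0.0141, "y": 0.0033, "z": 0.0289, "ax": 0, "ay": 0, "az": 0},
    {"fingers": 1, "x": 0.0141, "y": 0.0033, "z": 0.0289, "ax": 0, "ay": 0, "az": 0},
    {"fingers": 1, "x": 0, "y": 0, "z": 0, "ax": 0, "ay": -7, "az": 0},
    {"fingers": 1, "x": 0, "y": 0, "z": 0, "ax": 0, "ay": -7, "az": 0},
    {"fingers": 1, "x": 0, "y": 0, "z": 0, "ax": 0, "ay": 0, "az": 0},
  ],
)

```text
clock: 3.18
tcp_pos: [0.5288, -0.1962, 0.1939]
orientation: [0.426, 2.442, -0.281]
contact_force: [-0.4, 0.2, -0.0]
grip_width: 0.0852
gripper_force: 0.0
```

```bash
python3 -c "
from h import *
togo([.6125,-.1997,.067])"
```

```text
t 3.18 p [ 0.5288 -0.1962  0.1939] q [ 0.072  0.179  0.046  2.356  1.741  0.233 -0.328] 
x [-0.745  0.232 -0.625] y [ 0.368  0.925 -0.096] z [ 0.556 -0.301 -0.775] F [-0.4  0.2 -0. ] w 0.0852 g 0.0
tool shift to [0.6125, -0.1997, 0.067] [0.0161 0.0397 0.1459]
```

Request:
arm_command(
  rows=[
    {"fingers": 1, "x": 0, "y": 0.004, "z": 0, "ax": 0, "ay": -3, "az": 0},
    {"fingers": 1, "x": 0, "y": 0.004, "z": 0, "ax": 0, "ay": -3, "az": 0},
    {"fingers": 1, "x": 0, "y": 0.004, "z": 0, "ax": 0, "ay": -3, "az": 0},
    {"fingers": 1, "x": 0, "y": 0.004, "z": 0, "ax": 0, "ay": -3, "az": 0},
    {"fingers": 1, "x": 0, "y": 0, "z": 0, "ax": 0, "ay": -3, "az": 0},
    {"fingers": 1, "x": 0, "y": 0, "z": 0, "ax": 0, "ay": -3, "az": 0},
  ],
)

```text
clock: 3.68
tcp_pos: [0.5317, -0.1867, 0.1816]
orientation: [0.364, 2.278, -0.333]
contact_force: [0.3, 0.5, -0.5]
grip_width: 0.0855
gripper_force: 0.0
```

```bash
python3 -c "
from h import *
togo([.6125,-.1997,.067])"
```

```text
t 3.68 p [ 0.5317 -0.1867  0.1816] q [ 0.622  0.3   -0.627  2.431  2.225  0.597 -0.761] 
x [-0.648  0.154 -0.746] y [ 0.361  0.924 -0.123] z [ 0.67  -0.349 -0.655] F [ 0.3  0.5 -0.5] w 0.0855 g 0.0
tool shift to [0.6125, -0.1997, 0.067] [0.0311 0.0313 0.1338]
```

Request:
arm_command(
  rows=[
    {"fingers": 1, "x": 0.01, "y": 0.01, "z": 0.01, "ax": 0, "ay": 0, "az": 4.7},
    {"fingers": 1, "x": 0.01, "y": 0.01, "z": 0.01, "ax": 0, "ay": 0, "az": 4.7},
    {"fingers": 1, "x": 0, "y": 0.005, "z": 0.02, "ax": 0, "ay": 0, "az": 0},
    {"fingers": 1, "x": 0, "y": 0, "z": 0, "ax": 0, "ay": 0, "az": 0},
  ],
)

```text
clock: 4.02
tcp_pos: [0.5568, -0.1749, 0.1358]
orientation: [0.551, 2.235, -0.248]
contact_force: [0.8, 0.0, -0.4]
grip_width: 0.0853
gripper_force: 0.0
```

```bash
python3 -c "
from h import *
togo([.6125,-.1997,.067])"
```

```text
t 4.02 p [ 0.5568 -0.1749  0.1358] q [ 0.624  0.473 -0.696  2.399  2.246  0.756 -0.93 ] 
x [-0.582  0.307 -0.753] y [0.465 0.886 0.001] z [ 0.667 -0.349 -0.658] F [ 0.8  0.  -0.4] w 0.0853 g 0.0
tool shift to [0.6125, -0.1997, 0.067] [0.0117 0.0038 0.0911]
```

Request:
arm_command(
  rows=[
    {"fingers": 1, "x": 0.006, "y": 0.002, "z": 0.012, "ax": 0, "ay": 0, "az": 0},
    {"fingers": 1, "x": 0.0057, "y": 0.0018, "z": 0.012, "ax": 0, "ay": 0, "az": 0},
    {"fingers": 1, "x": 0, "y": 0, "z": 0.02, "ax": 0, "ay": 0, "az": 0},
    {"fingers": 1, "x": 0, "y": 0, "z": 0.02, "ax": 0, "ay": 0, "az": 0},
    {"fingers": 1, "x": 0, "y": 0, "z": 0.01, "ax": 0, "ay": 0, "az": 0},
    {"fingers": 1, "x": 0, "y": 0, "z": 0.01, "ax": 0, "ay": 0, "az": 0},
    {"fingers": 1, "x": 0, "y": 0, "z": 0, "ax": 0, "ay": 0, "az": 0},
  ],
)

```text
clock: 4.6
tcp_pos: [0.6083, -0.1965, 0.0742]
orientation: [0.549, 2.23, -0.246]
contact_force: [-0.2, 0.5, 0.5]
grip_width: 0.0855
gripper_force: 0.0
```

```bash
python3 -c "
from h import *
togo([.6125,-.1997,.067])
grab('scene','g1.png')
f=cv2.imread('pics/g1.png')[200:380,60:330];cv2.imwrite('pics/g1c.png',cv2.resize(f,None,fx=2.9,fy=2.9,interpolation=2))"
```

```text
t 4.6 p [ 0.6083 -0.1965  0.0742] q [ 0.612  0.679 -0.643  2.292  2.376  0.838 -0.944] 
x [-0.579  0.305 -0.756] y [0.463 0.886 0.004] z [ 0.671 -0.348 -0.655] F [-0.2  0.5  0.5] w 0.0855 g 0.0
tool shift to [0.6125, -0.1997, 0.067] [ 0.002  -0.0009  0.0086]
```

View pics/g1c.png

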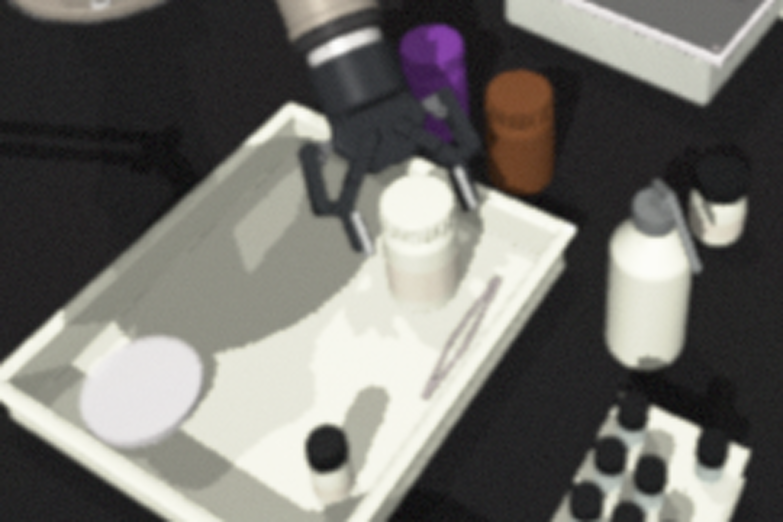

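The crop shows the jar at (418,240) sitting between the open pads, at (360,230) and (465,185), with nothing else near. I'll close and lift.

Request:
arm_command(
  rows=[
    {"fingers": -1, "x": 0, "y": 0, "z": 0, "ax": 0, "ay": 0, "az": 0},
    {"fingers": -1, "x": 0, "y": 0, "z": 0, "ax": 0, "ay": 0, "az": 0},
    {"fingers": -1, "x": 0, "y": 0, "z": 0, "ax": 0, "ay": 0, "az": 0},
    {"fingers": -1, "x": 0, "y": 0, "z": 0, "ax": 0, "ay": 0, "az": 0},
    {"fingers": -1, "x": 0, "y": 0, "z": 0, "ax": 0, "ay": 0, "az": 0},
    {"fingers": -1, "x": 0, "y": 0, "z": 0, "ax": 0, "ay": 0, "az": 0},
    {"fingers": -1, "x": 0, "y": 0, "z": 0, "ax": 0, "ay": 0, "az": 0},
    {"fingers": -1, "x": 0, "y": 0, "z": 0, "ax": 0, "ay": 0, "az": 0},
  ],
  grip_force=70,
)

```text
clock: 5.32
tcp_pos: [0.608, -0.1954, 0.076]
orientation: [0.547, 2.227, -0.244]
contact_force: [-3.6, -0.3, 6.9]
grip_width: 0.0596
gripper_force: 76.4
```

Request:
arm_command(
  rows=[
    {"fingers": -1, "x": -0.0076, "y": 0, "z": -0.0066, "ax": 0, "ay": 0, "az": 0},
    {"fingers": -1, "x": -0.0076, "y": 0, "z": -0.0066, "ax": 0, "ay": 0, "az": 0},
    {"fingers": -1, "x": -0.0076, "y": 0, "z": -0.0066, "ax": 0, "ay": 0, "az": 0},
    {"fingers": -1, "x": -0.015, "y": 0, "z": -0.013, "ax": 0, "ay": 0, "az": 0},
    {"fingers": -1, "x": -0.015, "y": 0, "z": -0.013, "ax": 0, "ay": 0, "az": 0},
    {"fingers": -1, "x": -0.015, "y": 0, "z": -0.013, "ax": 0, "ay": 0, "az": 0},
    {"fingers": -1, "x": -0.015, "y": 0, "z": -0.013, "ax": 0, "ay": 0, "az": 0},
    {"fingers": -1, "x": -0.015, "y": 0, "z": -0.013, "ax": 0, "ay": 0, "az": 0},
    {"fingers": -1, "x": -0.015, "y": 0, "z": -0.013, "ax": 0, "ay": 0, "az": 0},
    {"fingers": -1, "x": -0.015, "y": 0, "z": -0.013, "ax": 0, "ay": 0, "az": 0},
  ],
)

```text
clock: 6.15
tcp_pos: [0.6062, -0.1952, 0.2441]
orientation: [0.547, 2.231, -0.241]
contact_force: [-0.8, -0.4, -2.4]
grip_width: 0.0598
gripper_force: 76.1
```

```bash
python3 -c "
from h import *
o,R,p=state();print(np.round(o['moment'],2))"
```

```text
t 6.15 p [ 0.6062 -0.1952  0.2441] q [ 0.591  0.258 -0.583  2.235  1.898  0.455 -0.564] 
x [-0.58   0.306 -0.755] y [0.46  0.888 0.006] z [ 0.673 -0.344 -0.655] F [-0.8 -0.4 -2.4] w 0.0598 g 76.1
[ 0.48  1.1  -0.09]
```

Request:
arm_command(
  rows=[
    {"fingers": -1, "x": -0.032, "y": 0.0097, "z": -0.0179, "ax": 0, "ay": 0, "az": 0},
    {"fingers": -1, "x": -0.032, "y": 0.0097, "z": -0.0179, "ax": 0, "ay": 0, "az": 0},
    {"fingers": -1, "x": -0.032, "y": 0.0097, "z": -0.0179, "ax": 0, "ay": 0, "az": 0},
    {"fingers": -1, "x": -0.032, "y": 0.0097, "z": -0.0179, "ax": 0, "ay": 0, "az": 0},
    {"fingers": -1, "x": -0.032, "y": 0.0097, "z": -0.0179, "ax": 0, "ay": 0, "az": 0},
    {"fingers": -1, "x": -0.032, "y": 0.0097, "z": -0.0179, "ax": 0, "ay": 0, "az": 0},
    {"fingers": -1, "x": -0.032, "y": 0.0097, "z": -0.0179, "ax": 0, "ay": 0, "az": 0},
    {"fingers": -1, "x": -0.032, "y": 0.0097, "z": -0.0179, "ax": 0, "ay": 0, "az": 0},
    {"fingers": -1, "x": -0.032, "y": 0.0097, "z": -0.0179, "ax": 0, "ay": 0, "az": 0},
    {"fingers": -1, "x": -0.032, "y": 0.0097, "z": -0.0179, "ax": 0, "ay": 0, "az": 0},
  ],
)

```text
clock: 6.98
tcp_pos: [0.7099, -0.149, 0.5822]
orientation: [0.55, 2.232, -0.249]
contact_force: [0.4, -0.3, -2.7]
grip_width: 0.0596
gripper_force: 76.1
```

```bash
python3 -c "
from h import *
state()"
```

```text
t 6.98 p [ 0.7099 -0.149   0.5822] q [ 0.555  0.105 -0.65   1.572  0.667  0.816  0.723] 
x [-0.58   0.305 -0.755] y [0.464 0.886 0.001] z [ 0.669 -0.35  -0.656] F [ 0.4 -0.3 -2.7] w 0.0596 g 76.1
```

Request:
arm_command(
  rows=[
    {"fingers": -1, "x": 0, "y": 0, "z": 0, "ax": 0, "ay": -5, "az": 0},
    {"fingers": -1, "x": 0, "y": 0, "z": 0, "ax": 0, "ay": -5, "az": 0},
    {"fingers": -1, "x": 0, "y": 0, "z": 0, "ax": 0, "ay": -5, "az": 0},
    {"fingers": -1, "x": 0, "y": 0, "z": 0, "ax": 0, "ay": -5, "az": 0},
    {"fingers": -1, "x": 0, "y": 0, "z": 0, "ax": 0, "ay": -5, "az": 0},
    {"fingers": -1, "x": 0, "y": 0, "z": 0, "ax": 0, "ay": -5, "az": 0},
    {"fingers": -1, "x": 0, "y": 0, "z": 0, "ax": 0, "ay": -5, "az": 0},
    {"fingers": -1, "x": 0, "y": 0, "z": 0, "ax": 0, "ay": -5, "az": 0},
  ],
)

```text
clock: 7.65
tcp_pos: [0.7094, -0.1525, 0.5807]
orientation: [0.408, 1.629, -0.374]
contact_force: [0.0, -2.4, -3.7]
grip_width: 0.0601
gripper_force: 76.2
```

```bash
python3 -c "
from h import *
state()"
```

```text
t 7.65 p [ 0.7094 -0.1525  0.5807] q [ 0.465  0.07  -0.607  1.99   2.046  0.73  -0.622] 
x [-0.084  0.043 -0.995] y [ 0.473  0.881 -0.002] z [ 0.877 -0.471 -0.095] F [ 0.  -2.4 -3.7] w 0.0601 g 76.2
```

Request:
arm_command(
  rows=[
    {"fingers": -1, "x": 0, "y": 0, "z": 0, "ax": 0, "ay": -5, "az": 0},
    {"fingers": -1, "x": 0, "y": 0, "z": 0, "ax": 0, "ay": -5, "az": 0},
    {"fingers": -1, "x": 0, "y": 0, "z": 0, "ax": 0, "ay": -5, "az": 0},
    {"fingers": -1, "x": 0, "y": 0, "z": 0, "ax": 0, "ay": -5, "az": 0},
    {"fingers": -1, "x": 0, "y": 0, "z": 0, "ax": 0, "ay": -5, "az": 0},
    {"fingers": -1, "x": 0, "y": 0, "z": 0, "ax": 0, "ay": -5, "az": 0},
    {"fingers": -1, "x": 0, "y": 0, "z": 0, "ax": 0, "ay": -5, "az": 0},
    {"fingers": -1, "x": 0, "y": 0, "z": 0, "ax": 0, "ay": -5, "az": 0},
  ],
)

```text
clock: 8.32
tcp_pos: [0.7097, -0.1531, 0.5795]
orientation: [0.236, 0.95, -0.456]
contact_force: [0.7, -1.1, -2.5]
grip_width: 0.0597
gripper_force: 76.4
```

```bash
python3 -c "
from h import *
state()"
```

```text
t 8.32 p [ 0.7097 -0.1531  0.5795] q [ 0.389  0.444 -0.541  2.096  2.805  1.671 -1.052] 
x [ 0.497 -0.271 -0.825] y [ 0.474  0.88  -0.004] z [ 0.727 -0.389  0.566] F [ 0.7 -1.1 -2.5] w 0.0597 g 76.4
```

Request:
arm_command(
  rows=[
    {"fingers": -1, "x": 0, "y": 0, "z": 0, "ax": 0, "ay": 0, "az": -7},
    {"fingers": -1, "x": 0, "y": 0, "z": 0, "ax": 0, "ay": 0, "az": -7},
    {"fingers": -1, "x": 0, "y": 0, "z": 0, "ax": 0, "ay": 0, "az": -7},
    {"fingers": -1, "x": 0, "y": 0, "z": 0, "ax": 0, "ay": 0, "az": -7},
    {"fingers": -1, "x": 0, "y": 0, "z": 0, "ax": 0, "ay": 0, "az": -7},
    {"fingers": -1, "x": 0, "y": 0, "z": 0, "ax": 0, "ay": 0, "az": -7},
    {"fingers": -1, "x": 0, "y": 0, "z": 0, "ax": 0, "ay": 0, "az": -7},
    {"fingers": -1, "x": 0, "y": 0, "z": 0, "ax": 0, "ay": 0, "az": -7},
    {"fingers": -1, "x": 0, "y": 0, "z": 0, "ax": 0, "ay": 0, "az": -7},
    {"fingers": -1, "x": 0, "y": 0, "z": 0, "ax": 0, "ay": 0, "az": -7},
  ],
)

```text
clock: 9.15
tcp_pos: [0.7101, -0.1535, 0.5799]
orientation: [-0.396, 1.022, -1.572]
contact_force: [0.7, -1.0, -2.7]
grip_width: 0.0597
gripper_force: 76.5
```

Request:
arm_command(
  rows=[
    {"fingers": -1, "x": 0, "y": 0, "z": 0, "ax": 0, "ay": 0, "az": -7},
    {"fingers": -1, "x": 0, "y": 0, "z": 0, "ax": 0, "ay": 0, "az": -7},
    {"fingers": -1, "x": 0, "y": 0, "z": 0, "ax": 0, "ay": 0, "az": -7},
    {"fingers": -1, "x": 0, "y": 0, "z": 0, "ax": 0, "ay": 0, "az": -7},
    {"fingers": -1, "x": 0, "y": 0, "z": 0, "ax": 0, "ay": 0, "az": -7},
    {"fingers": -1, "x": 0, "y": 0, "z": 0, "ax": 0, "ay": 0, "az": -7},
    {"fingers": -1, "x": 0, "y": 0, "z": 0, "ax": 0, "ay": 0, "az": -7},
    {"fingers": -1, "x": 0, "y": 0, "z": 0, "ax": 0, "ay": 0, "az": -7},
    {"fingers": -1, "x": 0, "y": 0, "z": 0, "ax": 0, "ay": 0, "az": -7},
    {"fingers": -1, "x": 0, "y": 0, "z": 0, "ax": 0, "ay": 0, "az": -7},
  ],
)

```text
clock: 9.98
tcp_pos: [0.7101, -0.1535, 0.5799]
orientation: [-1.158, 0.776, -2.621]
contact_force: [0.4, 0.7, -3.0]
grip_width: 0.0594
gripper_force: 76.5
```

Request:
arm_command(
  rows=[
    {"fingers": -1, "x": 0, "y": 0, "z": 0, "ax": 0, "ay": 0, "az": -7},
    {"fingers": -1, "x": 0, "y": 0, "z": 0, "ax": 0, "ay": 0, "az": -7},
    {"fingers": -1, "x": 0, "y": 0, "z": 0, "ax": 0, "ay": 0, "az": -7},
    {"fingers": -1, "x": 0, "y": 0, "z": 0, "ax": 0, "ay": 0, "az": -7},
    {"fingers": -1, "x": 0, "y": 0, "z": 0, "ax": 0, "ay": 0, "az": -7},
    {"fingers": -1, "x": 0, "y": 0, "z": 0, "ax": 0, "ay": 0, "az": -5},
    {"fingers": -1, "x": 0, "y": 0, "z": 0, "ax": 0, "ay": 0, "az": 0},
    {"fingers": -1, "x": 0, "y": 0, "z": 0, "ax": 0, "ay": 0, "az": 0},
    {"fingers": -1, "x": 0, "y": 0, "z": 0, "ax": 0, "ay": 0, "az": 0},
    {"fingers": -1, "x": 0, "y": 0, "z": 0, "ax": 0, "ay": 0, "az": 0},
  ],
)

```text
clock: 10.82
tcp_pos: [0.7101, -0.1537, 0.581]
orientation: [1.254, -0.315, 2.376]
contact_force: [0.1, -0.2, -3.5]
grip_width: 0.0597
gripper_force: 76.5
```

```bash
python3 -c "
from h import *
o,R,p=state()
R0=Rot.from_rotvec([0.547,2.227,-0.244]).as_matrix();print('jar axis',R@R0.T@[0,0,1])
grab('scene','inv.png')
f=cv2.imread('pics/inv.png')[0:230,20:380];cv2.imwrite('pics/invc.png',cv2.resize(f,None,fx=2,fy=2))"
```

```text
t 10.82 p [ 0.7101 -0.1537  0.581 ] q [-0.12   0.388  0.075  2.128  2.682  1.604  1.861] 
x [-0.497  0.269  0.825] y [-0.474 -0.88   0.001] z [ 0.727 -0.391  0.565] F [ 0.1 -0.2 -3.5] w 0.0597 g 76.5
jar axis [-0.09994923  0.04692778 -0.99388527]
```

View pics/invc.png

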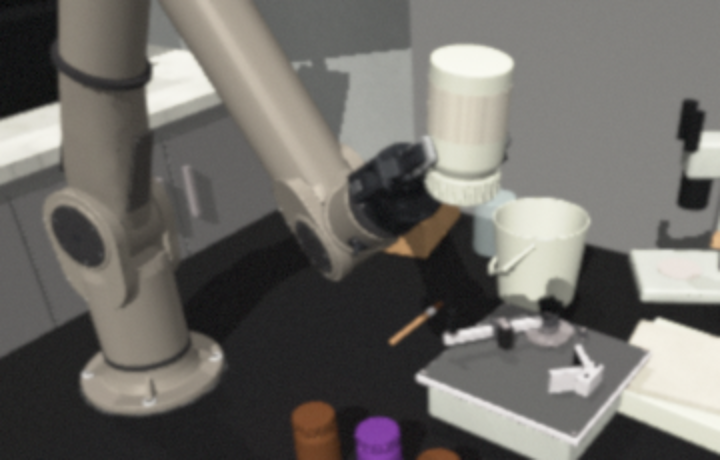

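The crop shows the jar upside down, lid at the bottom (463,185), firmly held, with its axis 174° from upright. I'll roll it back and tilt it upright.

Request:
arm_command(
  rows=[
    {"fingers": -1, "x": 0, "y": 0, "z": 0, "ax": 0, "ay": 0, "az": 7},
    {"fingers": -1, "x": 0, "y": 0, "z": 0, "ax": 0, "ay": 0, "az": 7},
    {"fingers": -1, "x": 0, "y": 0, "z": 0, "ax": 0, "ay": 0, "az": 7},
    {"fingers": -1, "x": 0, "y": 0, "z": 0, "ax": 0, "ay": 0, "az": 7},
    {"fingers": -1, "x": 0, "y": 0, "z": 0, "ax": 0, "ay": 0, "az": 7},
    {"fingers": -1, "x": 0, "y": 0, "z": 0, "ax": 0, "ay": 0, "az": 7},
    {"fingers": -1, "x": 0, "y": 0, "z": 0, "ax": 0, "ay": 0, "az": 7},
    {"fingers": -1, "x": 0, "y": 0, "z": 0, "ax": 0, "ay": 0, "az": 7},
    {"fingers": -1, "x": 0, "y": 0, "z": 0, "ax": 0, "ay": 0, "az": 7},
    {"fingers": -1, "x": 0, "y": 0, "z": 0, "ax": 0, "ay": 0, "az": 7},
  ],
)

```text
clock: 11.7
tcp_pos: [0.7101, -0.154, 0.5813]
orientation: [-0.801, 0.931, -2.175]
contact_force: [-0.5, 0.9, -2.3]
grip_width: 0.0598
gripper_force: 76.5
```

Request:
arm_command(
  rows=[
    {"fingers": -1, "x": 0, "y": 0, "z": 0, "ax": 0, "ay": 0, "az": 7},
    {"fingers": -1, "x": 0, "y": 0, "z": 0, "ax": 0, "ay": 0, "az": 7},
    {"fingers": -1, "x": 0, "y": 0, "z": 0, "ax": 0, "ay": 0, "az": 7},
    {"fingers": -1, "x": 0, "y": 0, "z": 0, "ax": 0, "ay": 0, "az": 7},
    {"fingers": -1, "x": 0, "y": 0, "z": 0, "ax": 0, "ay": 0, "az": 7},
    {"fingers": -1, "x": 0, "y": 0, "z": 0, "ax": 0, "ay": 0, "az": 7},
    {"fingers": -1, "x": 0, "y": 0, "z": 0, "ax": 0, "ay": 0, "az": 7},
    {"fingers": -1, "x": 0, "y": 0, "z": 0, "ax": 0, "ay": 0, "az": 7},
    {"fingers": -1, "x": 0, "y": 0, "z": 0, "ax": 0, "ay": 0, "az": 7},
    {"fingers": -1, "x": 0, "y": 0, "z": 0, "ax": 0, "ay": 0, "az": 7},
  ],
)

```text
clock: 12.53
tcp_pos: [0.7101, -0.1541, 0.5813]
orientation: [-0.102, 1.021, -1.089]
contact_force: [-0.3, -0.3, -2.3]
grip_width: 0.0595
gripper_force: 76.5
```

Request:
arm_command(
  rows=[
    {"fingers": -1, "x": 0, "y": 0, "z": 0, "ax": 0, "ay": 0, "az": 7},
    {"fingers": -1, "x": 0, "y": 0, "z": 0, "ax": 0, "ay": 0, "az": 7},
    {"fingers": -1, "x": 0, "y": 0, "z": 0, "ax": 0, "ay": 0, "az": 7},
    {"fingers": -1, "x": 0, "y": 0, "z": 0, "ax": 0, "ay": 0, "az": 7},
    {"fingers": -1, "x": 0, "y": 0, "z": 0, "ax": 0, "ay": 0, "az": 7},
    {"fingers": -1, "x": 0, "y": 0, "z": 0, "ax": 0, "ay": 0, "az": 5},
    {"fingers": -1, "x": 0, "y": 0, "z": 0, "ax": 0, "ay": 5, "az": 0},
    {"fingers": -1, "x": 0, "y": 0, "z": 0, "ax": 0, "ay": 5, "az": 0},
    {"fingers": -1, "x": 0, "y": 0, "z": 0, "ax": 0, "ay": 5, "az": 0},
    {"fingers": -1, "x": 0, "y": 0, "z": 0, "ax": 0, "ay": 5, "az": 0},
  ],
)

```text
clock: 13.37
tcp_pos: [0.7098, -0.1538, 0.5802]
orientation: [0.326, 1.296, -0.421]
contact_force: [1.4, -1.1, -1.9]
grip_width: 0.0595
gripper_force: 76.4
```

```bash
python3 -c "
from h import *
o,R,p=state()
R0=Rot.from_rotvec([0.547,2.227,-0.244]).as_matrix();print('jar axis',R@R0.T@[0,0,1])"
```

```text
t 13.37 p [ 0.7098 -0.1538  0.5802] q [ 0.435  0.222 -0.61   2.101  2.497  1.187 -0.964] 
x [ 0.214 -0.117 -0.97 ] y [ 0.475  0.88  -0.001] z [ 0.854 -0.46   0.243] F [ 1.4 -1.1 -1.9] w 0.0595 g 76.4
jar axis [-0.71621482  0.39323044  0.57654675]
```

Request:
arm_command(
  rows=[
    {"fingers": -1, "x": 0, "y": 0, "z": 0, "ax": 0, "ay": 5.5, "az": 0},
    {"fingers": -1, "x": 0, "y": 0, "z": 0, "ax": 0, "ay": 5.5, "az": 0},
    {"fingers": -1, "x": 0, "y": 0, "z": 0, "ax": 0, "ay": 5.5, "az": 0},
    {"fingers": -1, "x": 0, "y": 0, "z": 0, "ax": 0, "ay": 5.5, "az": 0},
    {"fingers": -1, "x": 0, "y": 0, "z": 0, "ax": 0, "ay": 5.5, "az": 0},
    {"fingers": -1, "x": 0, "y": 0, "z": 0, "ax": 0, "ay": 5.5, "az": 0},
    {"fingers": -1, "x": 0, "y": 0, "z": 0, "ax": 0, "ay": 5.5, "az": 0},
    {"fingers": -1, "x": 0, "y": 0, "z": 0, "ax": 0, "ay": 5.5, "az": 0},
    {"fingers": -1, "x": 0, "y": 0, "z": 0, "ax": 0, "ay": 5.5, "az": 0},
    {"fingers": -1, "x": 0, "y": 0, "z": 0, "ax": 0, "ay": 5.5, "az": 0},
  ],
)

```text
clock: 14.2
tcp_pos: [0.708, -0.1587, 0.5793]
orientation: [0.548, 2.113, -0.303]
contact_force: [0.5, -1.6, -1.9]
grip_width: 0.0598
gripper_force: 76.2
```

```bash
cat >> h.py <<'E'
def twist(G,yaw,n):
    # constant body twist from here to point G, with tool orientation = grasp orientation turned by yaw (deg)
    from scipy.linalg import expm
    from scipy.optimize import fsolve
    o,R,p=state()
    R0=Rot.from_rotvec([0.547,2.227,-0.244]).as_matrix()
    Rt=Rot.from_euler('z',yaw,degrees=True).as_matrix()@R0
    w=Rot.from_matrix(R.T@Rt).as_rotvec()/n
    def end(v):
        q=np.zeros(3);A=np.eye(3)
        for i in range(n): q=q+A@v; A=A@Rot.from_rotvec(w).as_matrix()
        return q
    M=np.stack([end(e) for e in np.eye(3)],1)
    print('row shift',np.linalg.solve(M,R.T@(np.array(G)-p)).round(4),'turn',np.degrees(w).round(2))
E
python3 -c "
from h import *
twist([.62,.22,.28],40,16)"
```

```text
t 14.2 p [ 0.708  -0.1587  0.5793] q [ 0.512  0.073 -0.603  1.669  0.859  0.715  0.526] 
x [-0.493  0.269 -0.827] y [ 0.491  0.871 -0.009] z [ 0.718 -0.411 -0.562] F [ 0.5 -1.6 -1.9] w 0.0598 g 76.2
row shift [0.0205 0.0232 0.0035] turn [-2.11  0.39 -1.55]
```

Request:
arm_command(
  rows=[
    {"fingers": -1, "x": 0.0205, "y": 0.0232, "z": 0.0035, "ax": -2.11, "ay": 0.39, "az": -1.55},
    {"fingers": -1, "x": 0.0205, "y": 0.0232, "z": 0.0035, "ax": -2.11, "ay": 0.39, "az": -1.55},
    {"fingers": -1, "x": 0.0205, "y": 0.0232, "z": 0.0035, "ax": -2.11, "ay": 0.39, "az": -1.55},
    {"fingers": -1, "x": 0.0205, "y": 0.0232, "z": 0.0035, "ax": -2.11, "ay": 0.39, "az": -1.55},
    {"fingers": -1, "x": 0.0205, "y": 0.0232, "z": 0.0035, "ax": -2.11, "ay": 0.39, "az": -1.55},
    {"fingers": -1, "x": 0.0205, "y": 0.0232, "z": 0.0035, "ax": -2.11, "ay": 0.39, "az": -1.55},
    {"fingers": -1, "x": 0.0205, "y": 0.0232, "z": 0.0035, "ax": -2.11, "ay": 0.39, "az": -1.55},
    {"fingers": -1, "x": 0.0205, "y": 0.0232, "z": 0.0035, "ax": -2.11, "ay": 0.39, "az": -1.55},
    {"fingers": -1, "x": 0.0205, "y": 0.0232, "z": 0.0035, "ax": -2.11, "ay": 0.39, "az": -1.55},
    {"fingers": -1, "x": 0.0205, "y": 0.0232, "z": 0.0035, "ax": -2.11, "ay": 0.39, "az": -1.55},
  ],
)

```text
clock: 15.03
tcp_pos: [0.691, 0.0849, 0.3893]
orientation: [0.056, 2.236, -0.044]
contact_force: [0.3, -0.5, -2.8]
grip_width: 0.0599
gripper_force: 76.1
```

```bash
python3 -c "
from h import *
twist([.62,.22,.28],40,6)"
```

```text
t 15.03 p [0.691  0.0849 0.3893] q [ 0.299  0.16  -0.712  1.985  1.251  0.459  0.149] 
x [-0.617  0.025 -0.787] y [ 0.056  0.998 -0.012] z [ 0.785 -0.051 -0.617] F [ 0.3 -0.5 -2.8] w 0.0599 g 76.1
row shift [0.0207 0.0234 0.0033] turn [-2.13  0.42 -1.54]
```

Request:
arm_command(
  rows=[
    {"fingers": -1, "x": 0.0207, "y": 0.0234, "z": 0.0033, "ax": -2.13, "ay": 0.42, "az": -1.54},
    {"fingers": -1, "x": 0.0207, "y": 0.0234, "z": 0.0033, "ax": -2.13, "ay": 0.42, "az": -1.54},
    {"fingers": -1, "x": 0.0207, "y": 0.0234, "z": 0.0033, "ax": -2.13, "ay": 0.42, "az": -1.54},
    {"fingers": -1, "x": 0.0207, "y": 0.0234, "z": 0.0033, "ax": -2.13, "ay": 0.42, "az": -1.54},
    {"fingers": -1, "x": 0.0207, "y": 0.0234, "z": 0.0033, "ax": -2.13, "ay": 0.42, "az": -1.54},
    {"fingers": -1, "x": 0.0207, "y": 0.0234, "z": 0.0033, "ax": -2.13, "ay": 0.42, "az": -1.54},
    {"fingers": -1, "x": 0, "y": 0, "z": 0, "ax": 0, "ay": 0, "az": 0},
  ],
)

```text
clock: 15.62
tcp_pos: [0.6164, 0.2232, 0.2767]
orientation: [-0.255, 2.276, 0.125]
contact_force: [-0.7, 0.9, -2.5]
grip_width: 0.06
gripper_force: 76.2
```

```bash
python3 - <<'E'
from h import *
o,R,p=state()
R0=Rot.from_rotvec([0.547,2.227,-0.244]).as_matrix();print('jar axis',R@R0.T@[0,0,1])
# where is the jar: measure its visible lid/sides by depth in both views
for n in('top','scene'):
    f=grab(n,n+'_pre.png');P=cloud(f);m=(f['frame'].min(2)>100)&(abs(P[...,0]-.63)<.08)&(abs(P[...,1]-.22)<.09)&(P[...,2]>.2)&(P[...,2]<.36)
    q=P[m];print(n,len(q),q.min(0).round(3),q.max(0).round(3))
    zt=np.percentile(q[:,2],99);L=q[q[:,2]>zt-.008];print(' lid',len(L),L.mean(0).round(4),((L.min(0)+L.max(0))/2).round(4),zt)
    B=q[(q[:,2]<zt-.08)]; 
    if len(B): print(' low',B.min(0).round(3),B.max(0).round(3))
# jar underside expected: grasp-time jar origin (.6125,-.1997,.005) in tool frame
b=R0.T@(np.array([.6125,-.1997,.005])-np.array([.608,-.1954,.076]));print('tool-frame base',b,'now',p+R@b)
E
```

```text
t 15.62 p [0.6164 0.2232 0.2767] q [ 0.149  0.262 -0.788  2.162  1.738  0.42  -0.308] 
x [-0.641 -0.143 -0.754] y [-0.225  0.974  0.007] z [ 0.734  0.174 -0.656] F [-0.7  0.9 -2.5] w 0.06 g 76.2
jar axis [ 5.78279336e-03 -1.52607475e-04  9.99983268e-01]
top 313 [0.553 0.142 0.257] [0.653 0.276 0.338]
 lid 4 [0.5672 0.1766 0.3355] [0.5672 0.1985 0.3357] 0.33144454201479673
scene 843 [0.553 0.181 0.208] [0.659 0.281 0.344]
 lid 15 [0.5655 0.2752 0.3315] [0.5657 0.2764 0.3331] 0.3284087605586709
 low [0.598 0.19  0.208] [0.657 0.238 0.248]
tool-frame base [ 0.04991992 -0.00210832  0.05082614] now [0.62224588 0.2228531  0.20562237]
```

Request:
arm_command(
  rows=[
    {"fingers": -1, "x": 0.0117, "y": 0.0006, "z": 0.0156, "ax": 0, "ay": 0, "az": 0},
    {"fingers": -1, "x": 0.0117, "y": 0.0006, "z": 0.0156, "ax": 0, "ay": 0, "az": 0},
    {"fingers": -1, "x": 0.0117, "y": 0.0006, "z": 0.0156, "ax": 0, "ay": 0, "az": 0},
    {"fingers": -1, "x": 0.0117, "y": 0.0006, "z": 0.0156, "ax": 0, "ay": 0, "az": 0},
    {"fingers": -1, "x": 0.0117, "y": 0.0006, "z": 0.0156, "ax": 0, "ay": 0, "az": 0},
    {"fingers": -1, "x": 0, "y": 0, "z": 0, "ax": 0, "ay": 0, "az": 0},
    {"fingers": -1, "x": 0, "y": 0, "z": 0, "ax": 0, "ay": 0, "az": 0},
  ],
)

```text
clock: 16.3
tcp_pos: [0.6409, 0.2268, 0.1849]
orientation: [-0.244, 2.272, 0.119]
contact_force: [-1.5, 1.0, -2.7]
grip_width: 0.06
gripper_force: 78.7
```

```bash
python3 - <<'E'
from h import *
o,R,p=state()
b=np.array([.0499,-.0021,.0508]);B=p+R@b;R0=Rot.from_rotvec([0.547,2.227,-0.244]).as_matrix()
print('base',B,'axis',R@R0.T@[0,0,1],'shift',R.T@(np.array([.645,.2327,.0915])-B))
f=grab('scene','pl.png');cv2.imwrite('pics/plc.png',cv2.resize(f['frame'][90:250,190:390,::-1],None,fx=3,fy=3,interpolation=2))
E
```

```text
t 16.3 p [0.6409 0.2268 0.1849] q [ 0.133  0.503 -0.809  2.177  2.096  0.611 -0.586] 
x [-0.639 -0.136 -0.757] y [-0.215  0.977  0.006] z [ 0.739  0.166 -0.653] F [-1.5  1.  -2.7] w 0.06 g 78.7
base [0.64700795 0.2264128  0.11395346] axis [ 1.23352143e-03 -5.46148015e-05  9.99999238e-01] shift [0.01743098 0.00644795 0.01422333]
```

View pics/plc.png

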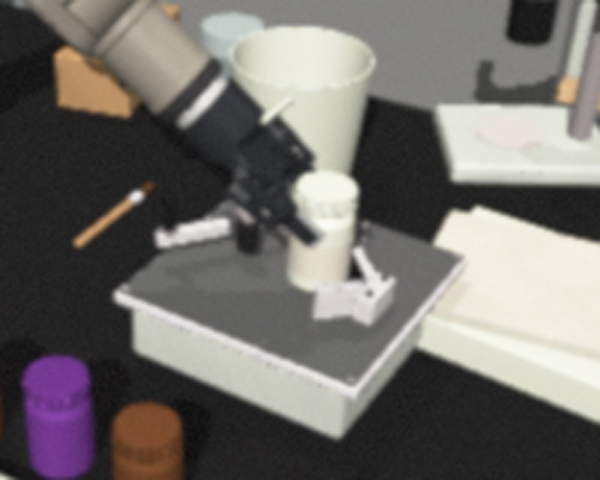

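The crop shows the jar upright just above the platform at (322,240), in front of the V-rest at (355,295), and clear of the roller. I'll lower it to contact.

Request:
arm_command(
  rows=[
    {"fingers": -1, "x": 0.0043, "y": 0.0022, "z": 0.0036, "ax": 0, "ay": 0, "az": 0},
    {"fingers": -1, "x": 0.0043, "y": 0.0022, "z": 0.0036, "ax": 0, "ay": 0, "az": 0},
    {"fingers": -1, "x": 0.0043, "y": 0.002, "z": 0.0036, "ax": 0, "ay": 0, "az": 0},
    {"fingers": -1, "x": 0.0043, "y": 0, "z": 0.0034, "ax": 0, "ay": 0, "az": 0},
    {"fingers": -1, "x": 0, "y": 0, "z": 0, "ax": 0, "ay": 0, "az": 0},
    {"fingers": -1, "x": 0, "y": 0, "z": 0, "ax": 0, "ay": 0, "az": 0},
    {"fingers": -1, "x": 0, "y": 0, "z": 0, "ax": 0, "ay": 0, "az": 0},
  ],
)

```text
clock: 16.93
tcp_pos: [0.6388, 0.234, 0.1633]
orientation: [-0.246, 2.27, 0.12]
contact_force: [-0.0, -1.7, -3.1]
grip_width: 0.06
gripper_force: 78.8
```

```bash
python3 - <<'E'
from h import *
o,R,p=state()
b=np.array([.0499,-.0021,.0508]);B=p+R@b;print('base',B)
E
```

```text
t 16.93 p [0.6388 0.234  0.1633] q [ 0.117  0.557 -0.815  2.185  2.149  0.668 -0.629] 
x [-0.637 -0.138 -0.759] y [-0.217  0.976  0.005] z [ 0.74   0.167 -0.652] F [-0.  -1.7 -3.1] w 0.06 g 78.8
base [0.64509133 0.2336144  0.09238623]
```

Not in contact yet, so I'll go down in 0.7 mm steps.

Request:
arm_command(
  rows=[
    {"fingers": -1, "x": 0.0006, "y": 0, "z": 0.0005, "ax": 0, "ay": 0, "az": 0},
    {"fingers": -1, "x": 0.0006, "y": 0, "z": 0.0005, "ax": 0, "ay": 0, "az": 0},
    {"fingers": -1, "x": 0, "y": 0, "z": 0, "ax": 0, "ay": 0, "az": 0},
  ],
)

```text
clock: 17.18
tcp_pos: [0.6388, 0.234, 0.1618]
orientation: [-0.246, 2.27, 0.12]
contact_force: [-0.4, -0.2, -1.8]
grip_width: 0.06
gripper_force: 78.8
```

Request:
arm_command(
  rows=[
    {"fingers": -1, "x": 0.0006, "y": 0, "z": 0.0005, "ax": 0, "ay": 0, "az": 0},
    {"fingers": -1, "x": 0.0006, "y": 0, "z": 0.0005, "ax": 0, "ay": 0, "az": 0},
    {"fingers": -1, "x": 0, "y": 0, "z": 0, "ax": 0, "ay": 0, "az": 0},
  ],
)

```text
clock: 17.43
tcp_pos: [0.6392, 0.2342, 0.1611]
orientation: [-0.246, 2.268, 0.119]
contact_force: [-2.6, -1.9, 4.2]
grip_width: 0.0598
gripper_force: 79.7
```

Request:
arm_command(
  rows=[
    {"fingers": 0.6, "x": 0, "y": 0, "z": 0, "ax": 0, "ay": 0, "az": 0},
    {"fingers": 0.8, "x": 0, "y": 0, "z": 0, "ax": 0, "ay": 0, "az": 0},
    {"fingers": 1, "x": 0, "y": 0, "z": 0, "ax": 0, "ay": 0, "az": 0},
    {"fingers": 1, "x": 0, "y": 0, "z": 0, "ax": 0, "ay": 0, "az": 0},
    {"fingers": 1, "x": 0, "y": 0, "z": 0, "ax": 0, "ay": 0, "az": 0},
    {"fingers": 1, "x": 0, "y": 0, "z": 0, "ax": 0, "ay": 0, "az": 0},
    {"fingers": 1, "x": 0, "y": 0, "z": 0, "ax": 0, "ay": 0, "az": 0},
  ],
)

```text
clock: 18.02
tcp_pos: [0.6387, 0.2341, 0.1602]
orientation: [-0.246, 2.27, 0.12]
contact_force: [-0.2, -0.2, 0.8]
grip_width: 0.0856
gripper_force: 0.0
```

Request:
arm_command(
  rows=[
    {"fingers": 1, "x": 0, "y": 0, "z": -0.01, "ax": 0, "ay": 0, "az": 0},
    {"fingers": 1, "x": 0, "y": 0, "z": -0.02, "ax": 0, "ay": 0, "az": 0},
    {"fingers": 1, "x": 0, "y": 0, "z": -0.03, "ax": 0, "ay": 0, "az": 0},
    {"fingers": 1, "x": 0, "y": 0, "z": -0.03, "ax": 0, "ay": 0, "az": 0},
    {"fingers": 1, "x": 0, "y": 0, "z": -0.03, "ax": 0, "ay": 0, "az": 0},
    {"fingers": 1, "x": 0, "y": 0, "z": -0.03, "ax": 0, "ay": 0, "az": 0},
  ],
)

```text
clock: 18.52
tcp_pos: [0.5259, 0.2088, 0.2584]
orientation: [-0.247, 2.271, 0.12]
contact_force: [0.8, 0.0, 0.7]
grip_width: 0.0852
gripper_force: 0.0
```

```bash
python3 - <<'E'
from h import *
state()
for n in('top','scene'):
    f=grab(n,n+'_rel.png');P=cloud(f);m=(f['frame'].min(2)>100)&(abs(P[...,0]-.645)<.05)&(abs(P[...,1]-.232)<.05)&(P[...,2]>.18)&(P[...,2]<.205)
    q=P[m];print(n,len(q)); 
    if len(q): print(q.min(0).round(3),q.max(0).round(3),((q.min(0)+q.max(0))/2).round(4))
    m=(P[...,2]>.14)&(P[...,2]<.182)&(abs(P[...,0]-.49)<.025)&(abs(P[...,1]-.197)<.025)
    q=P[m]; 
    if len(q): print('handle',len(q),q.min(0).round(4),q.max(0).round(4))
t=cv2.imread('pics/top_rel.png')[130:240,165:275];s=cv2.imread('pics/scene_rel.png')[100:230,200:360]
cv2.imwrite('pics/rel.png',np.hstack([cv2.resize(t,(380,380),interpolation=2),cv2.resize(s,(410,380),interpolation=2)]))
E
```

```text
t 18.52 p [0.5259 0.2088 0.2584] q [ 0.192  0.147 -0.893  2.353  1.87   0.452 -0.568] 
x [-0.637 -0.138 -0.758] y [-0.217  0.976  0.005] z [ 0.739  0.168 -0.652] F [0.8 0.  0.7] w 0.0852 g 0.0
top 200
[0.616 0.204 0.181] [0.673 0.264 0.203] [0.6446 0.2339 0.1921]
scene 255
[0.617 0.205 0.18 ] [0.674 0.265 0.2  ] [0.6456 0.2348 0.1898]
handle 59 [0.4817 0.1893 0.1401] [0.4973 0.2084 0.1783]
```

View pics/rel.png

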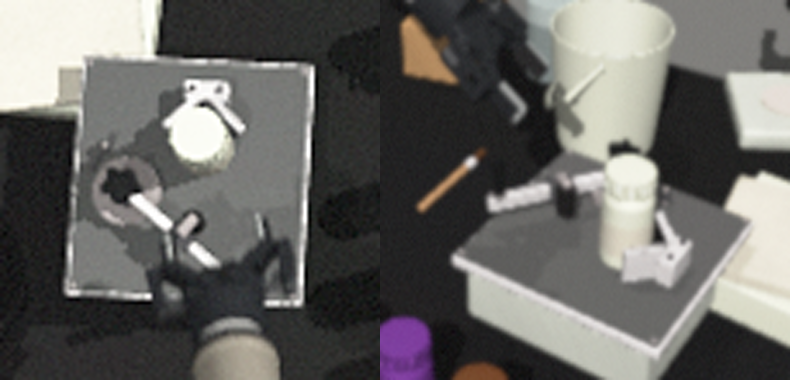

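The crops show the jar standing upright in front of the V at top (200,137), with the axis at about (0.645, 0.234), and the clamp still open. Next I'll turn the tool to point down for gripping the handle.

Request:
arm_command(
  rows=[
    {"fingers": 1, "x": -0.015, "y": 0, "z": -0.013, "ax": 0, "ay": 0, "az": 0},
    {"fingers": 1, "x": -0.015, "y": 0, "z": -0.013, "ax": 0, "ay": 0, "az": 0},
    {"fingers": 1, "x": 0, "y": 0, "z": 0, "ax": 0, "ay": 7, "az": 0},
    {"fingers": 1, "x": 0, "y": 0, "z": 0, "ax": 0, "ay": 7, "az": 0},
    {"fingers": 1, "x": 0, "y": 0, "z": 0, "ax": 0, "ay": 7, "az": 0},
    {"fingers": 1, "x": 0, "y": 0, "z": 0, "ax": 0, "ay": 7, "az": 0},
    {"fingers": 1, "x": 0, "y": 0, "z": 0, "ax": 0, "ay": 7, "az": 0},
    {"fingers": 1, "x": 0, "y": 0, "z": 0, "ax": 0, "ay": 7, "az": 0},
    {"fingers": 1, "x": 0, "y": 0, "z": 0, "ax": 0, "ay": 7, "az": 0},
    {"fingers": 1, "x": 0, "y": 0, "z": 0, "ax": 0, "ay": 0, "az": 0},
  ],
)

```text
clock: 19.45
tcp_pos: [0.5396, 0.1951, 0.2991]
orientation: [-0.25, 2.767, 0.006]
contact_force: [2.5, -0.1, -0.1]
grip_width: 0.0855
gripper_force: 0.0
```

Request:
arm_command(
  rows=[
    {"fingers": 0, "x": 0, "y": 0, "z": 0, "ax": 0, "ay": 0, "az": -6.9},
    {"fingers": 0, "x": 0, "y": 0, "z": 0, "ax": 0, "ay": 0, "az": -6.9},
    {"fingers": 0, "x": 0, "y": 0, "z": 0, "ax": 0, "ay": 0, "az": -6.9},
    {"fingers": 0, "x": 0, "y": 0, "z": 0, "ax": 0, "ay": 0, "az": -6.9},
    {"fingers": 0, "x": 0, "y": 0, "z": 0, "ax": 0, "ay": 0, "az": 0},
  ],
)

```text
clock: 19.87
tcp_pos: [0.5358, 0.1949, 0.2968]
orientation: [-0.914, 2.627, -0.123]
contact_force: [0.1, -0.7, -0.1]
grip_width: 0.0426
gripper_force: 0.0
```

```bash
python3 -c "
from h import *
togo([.4895,.198,.158])
o=r.get_obs();print(r.get_obs()['orientation'])
f=grab('scene');P=cloud(f)
m=(P[...,2]>.145)&(P[...,2]<.18)&(abs(P[...,0]-.49)<.02)&(abs(P[...,1]-.197)<.02)
q=P[m];print('handle',len(q),q.min(0).round(4),q.max(0).round(4))"
```

```text
t 19.87 p [0.5358 0.1949 0.2968] q [ 0.355  0.219 -1.002  1.96   0.516  0.796  1.318] 
x [-0.728 -0.616 -0.302] y [-0.585  0.787 -0.196] z [ 0.358  0.034 -0.933] F [ 0.1 -0.7 -0.1] w 0.0426 g 0.0
tool shift to [0.4895, 0.198, 0.158] [0.0738 0.0566 0.113 ]
[-0.9142174   2.62665887 -0.12282363]
handle 54 [0.4837 0.1894 0.1451] [0.4997 0.2048 0.179 ]
```

```bash
cat >> h.py <<'E'
def down(G,yaw,n):
    o,R,p=state();a=np.radians(yaw);y=np.array([np.cos(a),np.sin(a),0]);z=np.array([0,0,-1.])
    Rt=np.stack([np.cross(y,z),y,z],1);w=Rot.from_matrix(R.T@Rt).as_rotvec()/n;A=np.eye(3);M=np.zeros((3,3))
    for i in range(n): M+=A;A=A@Rot.from_rotvec(w).as_matrix()
    print('row shift',np.linalg.solve(M,R.T@(np.array(G)-p)).round(4),'turn',np.degrees(w).round(2))
E
python3 -c "
from h import *
down([.491,.1975,.225],130,6)"
```

```text
t 19.92 p [0.5359 0.1949 0.297 ] q [ 0.355  0.219 -1.001  1.96   0.515  0.796  1.313] 
x [-0.732 -0.61  -0.303] y [-0.58   0.791 -0.193] z [ 0.358  0.034 -0.933] F [ 0.6  0.5 -0.5] w 0.0425 g 0.0
row shift [0.0076 0.0064 0.0102] turn [-1.94  2.93 -0.33]
```

Request:
arm_command(
  rows=[
    {"fingers": 0, "x": 0.0076, "y": 0.0064, "z": 0.0102, "ax": -1.94, "ay": 2.93, "az": -0.33},
    {"fingers": 0, "x": 0.0076, "y": 0.0064, "z": 0.0102, "ax": -1.94, "ay": 2.93, "az": -0.33},
    {"fingers": 0, "x": 0.0076, "y": 0.0064, "z": 0.0102, "ax": -1.94, "ay": 2.93, "az": -0.33},
    {"fingers": 0, "x": 0.0076, "y": 0.0064, "z": 0.0102, "ax": -1.94, "ay": 2.93, "az": -0.33},
    {"fingers": 0, "x": 0.0076, "y": 0.0064, "z": 0.0102, "ax": -1.94, "ay": 2.93, "az": -0.33},
    {"fingers": 0, "x": 0.0076, "y": 0.0064, "z": 0.0102, "ax": -1.94, "ay": 2.93, "az": -0.33},
    {"fingers": 0, "x": 0, "y": 0, "z": 0, "ax": 0, "ay": 0, "az": 0},
  ],
)

```text
clock: 20.5
tcp_pos: [0.4904, 0.1971, 0.2233]
orientation: [1.069, -2.948, -0.0]
contact_force: [-0.3, -0.2, 0.1]
grip_width: 0.0428
gripper_force: 0.0
```

```bash
python3 -c "
from h import *
down([.491,.1975,.159],130,4)"
```

```text
t 20.5 p [0.4904 0.1971 0.2233] q [ 0.29   0.44  -0.995  1.881  0.421  1.056  1.388] 
x [-0.767 -0.641  0.005] y [-0.641  0.767  0.002] z [-0.005 -0.002 -1.   ] F [-0.3 -0.2  0.1] w 0.0428 g 0.0
row shift [-0.0002 -0.      0.0161] turn [ 0.03 -0.07 -0.03]
```

Request:
arm_command(
  rows=[
    {"fingers": 0, "x": 0, "y": 0, "z": 0.016, "ax": 0, "ay": 0, "az": 0},
    {"fingers": 0, "x": 0, "y": 0, "z": 0.016, "ax": 0, "ay": 0, "az": 0},
    {"fingers": 0, "x": 0, "y": 0, "z": 0.016, "ax": 0, "ay": 0, "az": 0},
    {"fingers": 0, "x": 0, "y": 0, "z": 0.014, "ax": 0, "ay": 0, "az": 0},
    {"fingers": 0, "x": 0, "y": 0, "z": 0, "ax": 0, "ay": 0, "az": 0},
  ],
)

```text
clock: 20.92
tcp_pos: [0.4901, 0.1969, 0.1617]
orientation: [1.075, -2.949, 0.002]
contact_force: [0.6, 0.3, 0.1]
grip_width: 0.0429
gripper_force: 0.0
```

Request:
arm_command(
  rows=[
    {"fingers": -1, "x": 0, "y": 0, "z": 0, "ax": 0, "ay": 0, "az": 0},
    {"fingers": -1, "x": 0, "y": 0, "z": 0, "ax": 0, "ay": 0, "az": 0},
    {"fingers": -1, "x": 0, "y": 0, "z": 0, "ax": 0, "ay": 0, "az": 0},
    {"fingers": -1, "x": 0, "y": 0, "z": 0, "ax": 0, "ay": 0, "az": 0},
    {"fingers": -1, "x": 0, "y": 0, "z": 0, "ax": 0, "ay": 0, "az": 0},
  ],
  grip_force=30,
)

```text
clock: 21.33
tcp_pos: [0.4917, 0.1986, 0.1649]
orientation: [-1.077, 2.95, 0.0]
contact_force: [-1.5, 0.9, 3.0]
grip_width: 0.0149
gripper_force: 29.9
```

```bash
python3 -c "
from h import *
state()"
```

```text
t 21.33 p [0.4917 0.1986 0.1649] q [ 0.236  0.511 -0.942  1.936  0.508  0.95   1.319] 
x [-0.765 -0.644 -0.001] y [-0.644  0.765 -0.   ] z [ 0.001  0.001 -1.   ] F [-1.5  0.9  3. ] w 0.0149 g 29.9
```

Request:
arm_command(
  rows=[
    {"fingers": -1, "x": -0.0016, "y": -0.0081, "z": -0.001, "ax": 0, "ay": 0, "az": -2.87},
    {"fingers": -1, "x": -0.0016, "y": -0.0081, "z": 0, "ax": 0, "ay": 0, "az": -2.87},
    {"fingers": -1, "x": -0.0016, "y": -0.0081, "z": 0, "ax": 0, "ay": 0, "az": -2.87},
    {"fingers": -1, "x": -0.0016, "y": -0.0081, "z": 0, "ax": 0, "ay": 0, "az": -2.87},
    {"fingers": -1, "x": -0.0016, "y": -0.0081, "z": 0, "ax": 0, "ay": 0, "az": -2.87},
    {"fingers": -1, "x": -0.0016, "y": -0.0081, "z": 0, "ax": 0, "ay": 0, "az": -2.87},
    {"fingers": -1, "x": -0.0016, "y": -0.0081, "z": 0, "ax": 0, "ay": 0, "az": -2.87},
    {"fingers": -1, "x": 0, "y": 0, "z": 0, "ax": 0, "ay": 0, "az": 0},
  ],
)

```text
clock: 22.0
tcp_pos: [0.5421, 0.1701, 0.1651]
orientation: [-1.578, 2.715, 0.004]
contact_force: [-1.1, 5.7, -1.8]
grip_width: 0.015
gripper_force: 30.6
```

```bash
cat >> h.py <<'E'
H=np.array([.5985,.324])
def arm():
    o,R,p=state();d=p[:2]-H;phi=np.arctan2(d[0],-d[1]);print('radius',np.hypot(*d).round(4),'joint',round(phi+.706,4),'Ftang',np.dot(o['contact_force'][:2],[np.cos(phi),np.sin(phi)]).round(2))
    for th in(.3,.4,.5,.6,.65,.70,.72):
        g=H+.165*np.array([np.sin(th-.706),-np.cos(th-.706)]);print(th,(R.T@np.array([*(g-p[:2]),0])).round(4),'yaw by',np.degrees(th-.706-phi).round(1))
E
python3 -c "
from h import *
arm()"
```

```text
t 22.0 p [0.5421 0.1701 0.1651] q [ 0.324  0.599 -0.992  1.847  0.585  1.019  1.713] 
x [-0.495 -0.869 -0.003] y [-0.869  0.495  0.001] z [ 0.     0.003 -1.   ] F [-1.1  5.7 -1.8] w 0.015 g 30.6
radius 0.1639 joint 0.3546 Ftang -3.03
0.3 [0.0023 0.0087 0.    ] yaw by -3.1
0.4 [-0.0004 -0.0075 -0.    ] yaw by 2.6
0.5 [-0.0046 -0.0235 -0.    ] yaw by 8.3
0.6 [-0.0105 -0.0389 -0.    ] yaw by 14.1
0.65 [-0.014  -0.0464 -0.    ] yaw by 16.9
0.7 [-0.0178 -0.0537 -0.    ] yaw by 19.8
0.72 [-0.0195 -0.0565 -0.    ] yaw by 20.9
```

Request:
arm_command(
  rows=[
    {"fingers": -1, "x": -0.0018, "y": -0.0081, "z": 0, "ax": 0, "ay": 0, "az": -2.87},
    {"fingers": -1, "x": -0.0018, "y": -0.0081, "z": 0, "ax": 0, "ay": 0, "az": -2.87},
    {"fingers": -1, "x": -0.0018, "y": -0.0081, "z": 0, "ax": 0, "ay": 0, "az": -2.87},
    {"fingers": -1, "x": -0.0018, "y": -0.0081, "z": 0, "ax": 0, "ay": 0, "az": -2.87},
    {"fingers": -1, "x": -0.0018, "y": -0.0081, "z": 0, "ax": 0, "ay": 0, "az": -2.87},
    {"fingers": -1, "x": 0, "y": 0, "z": 0, "ax": 0, "ay": 0, "az": 0},
  ],
)

```text
clock: 22.5
tcp_pos: [0.5819, 0.1616, 0.165]
orientation: [-1.905, 2.498, 0.003]
contact_force: [-4.1, 2.5, 2.4]
grip_width: 0.0146
gripper_force: 30.9
```

```bash
python3 - <<'E'
from h import *
arm()
for n in('top','scene'):
    f=grab(n,n+'_c.png');P=cloud(f);m=(f['frame'].min(2)>100)&(abs(P[...,0]-.65)<.05)&(abs(P[...,1]-.232)<.05)&(P[...,2]>.18)&(P[...,2]<.205)
    q=P[m];print(n,len(q)); 
    if len(q): print(q.min(0).round(3),q.max(0).round(3),((q.min(0)+q.max(0))/2).round(4))
t=cv2.imread('pics/top_c.png')[130:240,165:275];s=cv2.imread('pics/scene_c.png')[100:230,200:360]
cv2.imwrite('pics/c.png',np.hstack([cv2.resize(t,(380,380),interpolation=2),cv2.resize(s,(410,380),interpolation=2)]))
E
```

```text
t 22.5 p [0.5819 0.1616 0.165 ] q [ 0.345  0.674 -1.021  1.76   0.644  1.084  1.976] 
x [-0.265 -0.964 -0.001] y [-0.964  0.265  0.002] z [-0.001  0.002 -1.   ] F [-4.1  2.5  2.4] w 0.0146 g 30.9
radius 0.1632 joint 0.6042 Ftang -4.37
0.3 [0.0025 0.0497 0.0001] yaw by -17.4
0.4 [0.0039 0.0333 0.    ] yaw by -11.7
0.5 [0.0037 0.0168 0.    ] yaw by -6.0
0.6 [ 0.0019  0.0004 -0.    ] yaw by -0.2
0.65 [ 0.0004 -0.0077 -0.    ] yaw by 2.6
0.7 [-0.0016 -0.0157 -0.    ] yaw by 5.5
0.72 [-0.0025 -0.0189 -0.    ] yaw by 6.6
top 110
[0.635 0.215 0.188] [0.684 0.264 0.202] [0.6591 0.239  0.195 ]
scene 255
[0.625 0.205 0.18 ] [0.684 0.264 0.2  ] [0.6544 0.2348 0.1898]
```

View pics/c.png

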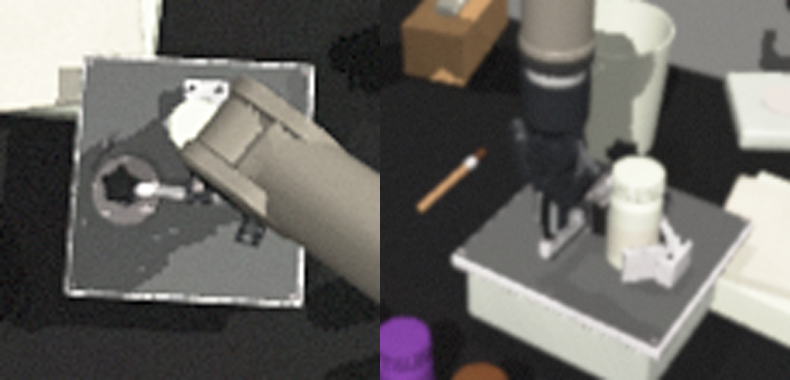

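The crops show the roller touching the jar, which stays upright and is almost home in the V at scene (637,215), with the handle held. I'll squeeze in small steps and watch the force.

Request:
arm_command(
  rows=[
    {"fingers": -1, "x": -0.0007, "y": -0.004, "z": 0, "ax": 0, "ay": 0, "az": -1.4},
    {"fingers": -1, "x": -0.0007, "y": -0.004, "z": 0, "ax": 0, "ay": 0, "az": -1.4},
    {"fingers": -1, "x": -0.0006, "y": -0.004, "z": 0, "ax": 0, "ay": 0, "az": -1.4},
    {"fingers": -1, "x": 0, "y": 0, "z": 0, "ax": 0, "ay": 0, "az": 0},
    {"fingers": -1, "x": 0, "y": 0, "z": 0, "ax": 0, "ay": 0, "az": 0},
  ],
)

```text
clock: 23.02
tcp_pos: [0.5916, 0.1611, 0.165]
orientation: [1.992, -2.426, -0.003]
contact_force: [-7.2, 3.5, 2.9]
grip_width: 0.0149
gripper_force: 31.1
```

```bash
python3 -c "
from h import *
arm()"
```

```text
t 23.02 p [0.5916 0.1611 0.165 ] q [ 0.347  0.694 -1.03   1.736  0.659  1.104  2.049] 
x [-0.194 -0.981  0.   ] y [-0.981  0.194  0.003] z [-0.003  0.    -1.   ] F [-7.2  3.5  2.9] w 0.0149 g 31.1
radius 0.163 joint 0.6635 Ftang -7.39
0.3 [0.0002 0.0593 0.0002] yaw by -20.8
0.4 [0.0029 0.043  0.0001] yaw by -15.1
0.5 [0.0039 0.0266 0.0001] yaw by -9.4
0.6 [0.0032 0.0101 0.    ] yaw by -3.6
0.65 [0.0023 0.0019 0.    ] yaw by -0.8
0.7 [ 0.0009 -0.0062 -0.    ] yaw by 2.1
0.72 [ 0.0003 -0.0095 -0.    ] yaw by 3.2
```

Request:
arm_command(
  rows=[
    {"fingers": -1, "x": -0.0002, "y": -0.003, "z": 0, "ax": 0, "ay": 0, "az": -1},
    {"fingers": -1, "x": -0.0002, "y": -0.003, "z": 0, "ax": 0, "ay": 0, "az": -1},
    {"fingers": -1, "x": 0, "y": 0, "z": 0, "ax": 0, "ay": 0, "az": 0},
    {"fingers": -1, "x": 0, "y": 0, "z": 0, "ax": 0, "ay": 0, "az": 0},
    {"fingers": -1, "x": 0, "y": 0, "z": 0, "ax": 0, "ay": 0, "az": 0},
  ],
)

```text
clock: 23.43
tcp_pos: [0.5964, 0.161, 0.165]
orientation: [2.035, -2.389, -0.005]
contact_force: [-10.1, 4.8, 2.8]
grip_width: 0.0153
gripper_force: 31.3
```

```bash
python3 - <<'E'
from h import *
arm()
f=grab('scene','fin.png');P=cloud(f);m=(f['frame'].min(2)>100)&(abs(P[...,0]-.65)<.05)&(abs(P[...,1]-.232)<.05)&(P[...,2]>.18)&(P[...,2]<.205)
q=P[m];print(q.min(0).round(3),q.max(0).round(3))
cv2.imwrite('pics/finc.png',cv2.resize(f['frame'][100:230,200:360,::-1],None,fx=4,fy=4,interpolation=2))
E
```

```text
t 23.43 p [0.5964 0.161  0.165 ] q [ 0.347  0.705 -1.034  1.723  0.666  1.114  2.086] 
x [-0.159 -0.987  0.   ] y [-0.987  0.159  0.005] z [-0.005  0.001 -1.   ] F [-10.1   4.8   2.8] w 0.0153 g 31.3
radius 0.163 joint 0.6934 Ftang -10.19
0.3 [-0.0012  0.0641  0.0003] yaw by -22.5
0.4 [0.002  0.0479 0.0002] yaw by -16.8
0.5 [0.0036 0.0315 0.0001] yaw by -11.1
0.6 [0.0035 0.015  0.0001] yaw by -5.4
0.65 [0.0029 0.0068 0.    ] yaw by -2.5
0.7 [ 0.0018 -0.0014 -0.    ] yaw by 0.4
0.72 [ 0.0013 -0.0046 -0.    ] yaw by 1.5
[0.628 0.206 0.18 ] [0.686 0.265 0.199]
```

View pics/finc.png

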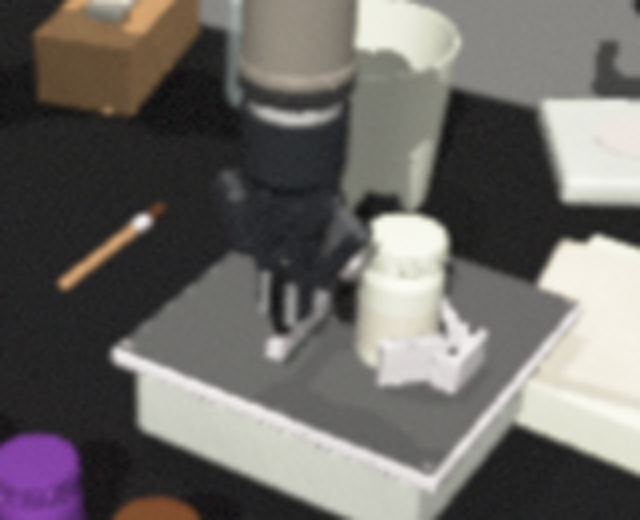

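The final crop shows the jar upright and seated in the V-rest at (405,290). The roller is squeezed against it and the handle is held at (285,310), with about 10 N tangential force at a joint value of about 0.69. Handing in.

```bash
python3 -c "
from bench import r
print(r.hand_in())"
```

```text
the job is handed in; nothing more can be done
None
```

The jar was tipped lid down (about 174°) and now stands upright in the V-rest, let go. The arm is still holding the clamp squeezed past its last click, at about 0.69 rad with about 10 N at the handle, and the job is handed in at about 23.5 s; no score was returned.

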